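# Lock the nest, then hold the inspection mirror on the dot

### The job

Turn the lock collar of the nest clockwise by its orange tab until the tab stands in line with the green locked mark, and leave it there. Then take the orange handle on top of the inspection mirror and turn the mirror until the camera's red aiming beam is reflected onto the white dot on the tape-measure housing, so that the camera sees the dot in the mirror. The mirror springs back when let go, so finish still holding it by the handle, steady, with the beam on the dot; do not disturb the spare housing, the flask or the screwdriver.

Things in the scene. Friction and masses are not known exactly. Their poses are not given: they have to be found in the camera images.
- nest: Nest fixed to the bench: aluminium disc 180 mm across, 14 mm thick, with a grey plinth (108 mm across, top 47 mm above the bench) that carries a black and yellow tape-measure housing standing upright: 48 mm along the nest's x, 70 mm along its y, 75 mm tall, top at 122 mm. The housing is fixed. Origin: centre of the underside; z up. The nest's place and yaw vary.
- collar (a joint): Angle of the dark steel lock collar (ring 142 mm across, from 17 to 37 mm above the bench) about the nest's upright axis. 0 = tab exactly in line with the green mark (locked); negative = unlocked; it grows as the collar turns clockwise seen from above. Travel -1.6 to 0.35 rad: it can be turned past the mark. Friction about 0.1 N m; it stays where it is left. It is found between -1.4 and -0.8.
- tab (a point): Grip point on the collar's orange upright tab, 105 mm from the collar's axis, 62 mm above the bench. The tab is 12 mm thick (tangentially), 36 mm long radially, its top 78 mm above the bench; below it, up to 33 mm above the bench, is the lug that joins it to the collar. It is free on both sides to be pinched from above.
- collar_axis (a point): Point on the collar's upright axis (the nest's middle) at the tab's grip height, 62 mm above the bench.
- mark (a point): Green locked mark: a small block 20 x 14 mm, top 30 mm above the bench, fixed to the nest 143 mm from the collar's axis, just beyond the tab's sweep. This point is the middle of its top.
- dot (a point): Centre of the white round dot, 28 mm across, on the narrow end of the housing in the nest that looks towards the mirror (the nest's -y side), 85 mm above the bench; a white tail 10 mm wide runs straight up from it and over the housing's top edge. It is the marker that the camera must see.
- head: Inspection head fixed to the bench: blue base plate 350 x 75 x 12 mm. Origin: on the bench under the mirror's upright axis; its x axis points from the mirror to the camera. Place and yaw vary.
- lens (a point): Front of the camera's lens, 218 mm from the mirror's axis along the head's x, 85 mm above the bench. The camera looks along the head's -x at the mirror's middle and sends a thin red aiming beam that way, level.
- mirror_face (a point): Middle of the mirror's face, on the mirror's upright axis, 85 mm above the bench. The mirror is 74 wide x 64 mm tall (53 to 117 mm above the bench); this frame's x axis is the outward normal of the face, y runs along its width, z is up.
- mirror (a joint): Angle of the mirror about its upright axis, 0 where the spring rests it (normal 0.175 rad counterclockwise, seen from above, from the direction of the camera); it grows counterclockwise, towards the nest. Travel -0.1 to 1.2 rad. A spring of 0.10 N m/rad draws it back to 0 when let go. The dot needs about 0.2 to 0.8 rad.
- handle (a point): Orange handle fixed on top of the mirror, on its axis: an upright paddle 12 mm thick (its x, along the mirror's normal), 50 mm long (its y, along the mirror's width), 36 mm tall, from 126 to 162 mm above the bench. This point is its centre. Pinch it from above across its thickness.
- beam (a point): The reflected red aiming beam: a thin red line, level. Only its first 370 mm is drawn: it can end short of the dot or run on into the housing (the true beam goes on straight). Origin: middle of the mirror's face; x axis along the reflected beam, z up. It turns twice as far as the mirror; it meets the dot when the mirror's normal halves the angle between lens and dot.
- spare: Bystander: loose spare tape-measure housing, 48 x 70 x 75 mm, standing on the bench. Origin: middle of its underside.
- flask: Bystander: loose steel flask, 64 mm across, 190 mm tall, standing. Origin: middle of its underside.
- driver: Bystander: loose screwdriver with a red handle, lying on the bench between the mirror and the nest, on the robot's side.

How it is judged (in metres and radians):
On the way, in this order (a step that is already met when the one before it is completed fails the run):
1. the lock collar's tab is brought in line with the green locked mark (value of joint collar between -0.12 and 0.12 rad), for 0.2 s.
2. with the mirror held by its handle, the reflected beam lies on the white dot (y of dot in the frame of beam between -0.014 and 0.014 m and x of dot in the frame of beam above 0.1 m and contact force between the fingers and mirror above 2 N), for 0.3 s.
At the end, for the whole second after the job is handed in: The collar is within 0.12 rad of its locked mark, and the fingers hold the mirror's handle (more than 2 N), still (under 0.1 rad/s), with the reflected beam passing within 14 mm of the centre of the white dot, that is, on the dot (all of step 1 and all of step 2 and velocity of joint mirror between -0.1 and 0.1 rad/s); the arm keeps its last pose, push and grip.
It fails at once if the spare housing is moved more than 30 mm (distance of spare from where it was at the start of the episode above 0.03 m).
It fails at once if the flask is moved more than 30 mm (distance of flask from where it was at the start of the episode above 0.03 m).
It fails at once if the screwdriver is moved more than 30 mm (distance of driver from where it was at the start of the episode above 0.03 m).
It also fails if it takes over 51 s, if anything falls off the work surface, if the arm or the gripper's body presses on something with over 40 N, if the wrist force passes 120 N, or if a joint passes its speed limit or range.

### The arm

A 6-joint arm with a two-finger parallel gripper is mounted at the origin on the work surface. World frame = base frame: x ahead of the robot, y to its left, z up, the work surface at z = 0. Lengths are in m, angles in degrees, forces in N, time in s.
With the tool pointing down it reaches from about 0.4 to 0.825 m from the base axis. Payload 7 kg.
Tool frame: the origin (TCP) lies at the very end of the fingers, on their centre line; the grasp point (between the pads) lies hold_point_z behind it (hold_point_z is the distance from the TCP to the grasp point, in m); z points along the fingers, y is the line along which they close (so a half turn about z gives the same grasp; the last joint's range is limited). The gripper opens to 88 mm and grips with 3 to 60 N. Pads are 19 mm wide; open, the fingers measure 130 mm over their backs; the gripper's body (78 mm by 193 mm) begins 47 mm behind the grasp point.
Start: joints at [80.392, 20.546, 0.682, 0, -70.136, -16.507], TCP at [0.297, 0.606, 0.227] pointing down, gripper open.
Joint ranges: [-176.03, 176.03], [-82.01, 121.73], [-58.28, 71.71], [-173.87, 95.51], [-174.79, -0.11], [-173.66, 173.66]. Speed limits (degrees/s): [136.94, 136.94, 172.46, 180, 180, 180].

### API

Orientations are given as [roll, pitch, yaw] about the fixed x, y, z axes, in that order (R = Rz(yaw) Ry(pitch) Rx(roll)).
In Python, from plant import get_obs, snapshot, close_job, hold_point_z gives the robot as it stands.
- The arm moves only by the tool play_rows, never from a script. Its argument "commands" is a list that holds one entry, the list of rows, each a list of 7 numbers: the shift along the tool's x, y, z in cm, then the turn, a rotation vector about the tool's x, y, z in degrees, then the opening, from 0 (shut) to 1 (fully open). In form: [[[x, y, z, ax, ay, az, fingers], ...]]. A call has 1 to 20 rows; each row is the pose to reach, as a shift and turn from the pose commanded when the call began, along the tool's axes at that moment; what a row does not reach only later rows make up. A row lasts 1/12 s, in which the tool goes at most 41.7 mm and 7.16 degrees, less where a joint would pass 70% of its speed; a pose out of reach is approached as far as the arm can. A call with a gripper value outside its range is refused whole. The fingers move at their own pace and stop on an object; the grip force is fixed at half the most. Time passes only in rows, so rows that repeat a pose let the fingers close. It gives the time, the measured TCP pose, the force, the opening and the grip force at its end, in the units of the state.
- get_obs(): the state, without advancing time (a new reading comes with each control period).
- snapshot(name): name is "side" or "top"; returns a dict with "frame" (384x512x3 uint8, red, green, blue), "camera_matrix" (3x3 intrinsics, pixels), "origin" and "attitude" of the camera in the world. Camera axes: x right, y down, z forward; pixel columns grow to the right and rows downward; lengths in m; the calibration is good to about 2 mm. A picture is of the moment at which its call begins. There is no depth.
- close_job(): hands the job in; it is judged then, once.
The state is a dict: "clock": time; "joint_pos": joint angles; "qvel": joint speeds; "tau": joint torques, N m; "tool_pos": TCP position; "orientation": TCP orientation; "force": force on the tool from outside, world axes, zero at the start; "moment": the same for the moment, N m; "opening": finger opening in m; "gripper_force": force on a finger pad.
Only numpy, scipy, OpenCV 4.12 (cv2) and the standard library are available. Lean on these libraries where they do the work, as an engineer would, in place of code of your own. Each camera call takes 0.05 s, during which the arm holds its last target. There are 200 camera calls.

## Working session

There is one attempt and no reset: what is moved stays moved. The work goes in short steps, Python scripts to look and compute and a tool call to move; the robot and the scene stay as the last step left them, time stands still between calls to the robot, and variables do not carry over. Pictures are saved under pics/ and viewed, at most 10 in all, crops included, and the job is handed in when it is done.

Besides the shell and the picture viewer there is one more tool, called after "Emit:" as name([rows], argument=value, ...), one row to a line, values as JSON. play_rows: Moves the arm, as the interface text tells. Its arguments: {"type":"object","properties":{"commands":{"type":"array","items":{"type":"array","items":{"type":"array","items":{"type":"number"}}}}},"required":["commands"]}

```bash
mkdir -p pics
python3 - <<'E'
from plant import *
import cv2,json,numpy as np
o=get_obs();print(o,hold_point_z)
for n in("side","top"):
    s=snapshot(n);f=s.pop("frame")
    cv2.imwrite(f"pics/{n}0.png",cv2.resize(f[:,:,::-1],(800,600),interpolation=cv2.INTER_CUBIC))
    np.save(f"pics/{n}0.npy",f);print(n,s)
    json.dump({k:np.array(v).tolist() for k,v in s.items()},open(f"pics/{n}0.json","w"))
E
```

```text
{'clock': 0.0, 'joint_pos': array([ 8.03951261e+01,  2.05916805e+01,  6.33847455e-01, -1.81973153e-02,
       -7.01358811e+01, -1.65062099e+01]), 'qvel': array([-0.03587041, -0.11650084,  0.04490079,  0.09124347,  0.11807454,
        0.05458596]), 'tau': array([ 1.42080757e-03, -5.82723856e+01,  2.93050396e+01,  6.99701115e+00,
        7.12331981e-03, -1.60876893e-04]), 'tool_pos': array([0.29690441, 0.60565602, 0.22562653]), 'orientation': array([ 1.79905287e+02, -1.02266696e-02, -2.61172726e+01]), 'force': array([-0.72897948, -0.71967604, -0.40569401]), 'moment': array([ 0.00506748, -0.00848839,  0.00592077]), 'gripper_force': 0.0, 'opening': 0.08743723412620463} 0.0188
side {'camera_matrix': array([[376.16854061,   0.        , 256.09453774],
       [  0.        , 376.16854061, 190.61514996],
       [  0.        ,   0.        ,   1.        ]]), 'origin': array([ 0.51067862, -0.67024479,  0.7288023 ]), 'attitude': array([-132.15302484,   -0.81192181,   -2.68645403])}
top {'camera_matrix': array([[371.33316592,   0.        , 252.3662005 ],
       [  0.        , 371.33316592, 185.3622114 ],
       [  0.        ,   0.        ,   1.        ]]), 'origin': array([ 0.42057682, -0.00616618,  0.95596724]), 'attitude': array([-170.11298295,   -1.31251997,  -91.31173141])}
```

View pics/side0.png

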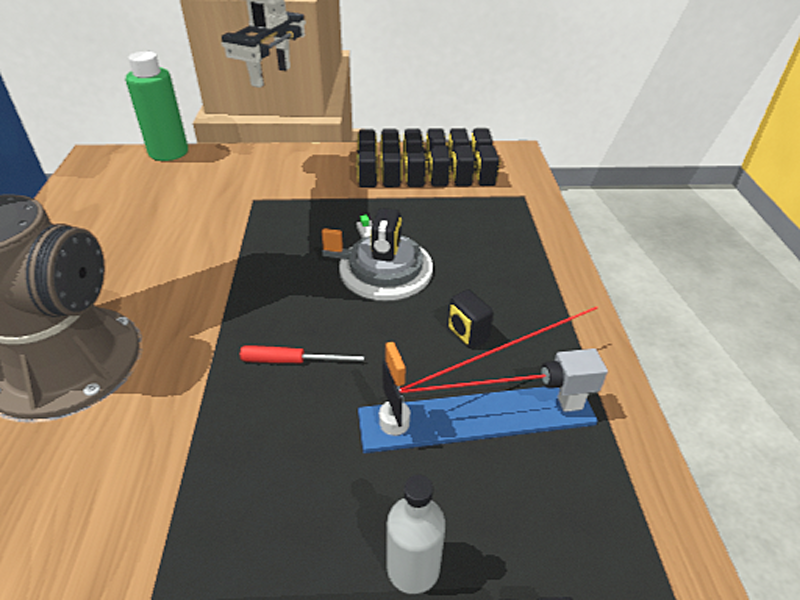

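View pics/top0.png

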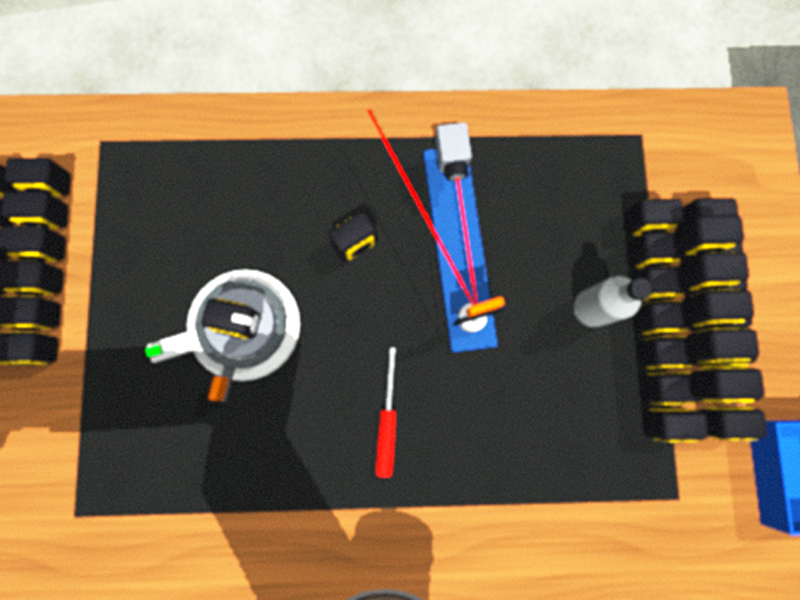

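The two views show the nest (side ~(386,260), top ~(245,325)), the orange tab (332,240)/(218,388), the green mark (365,221)/(153,351), the handle (395,362)/(487,308) and the camera on the blue base. I'll enlarge these next.

Run:
```python
import cv2,numpy as np
# panels: (view, x0,y0 in native px), 80x60 window x5 
P=[("side",195,125),("top",85,165),("side",225,210),("top",268,165)]
im=[]
for n,x,y in P:
    f=np.load(f"pics/{n}0.npy")[y:y+60+15,x:x+100]
    f=cv2.resize(f,(400,300),interpolation=cv2.INTER_CUBIC)[:,:,::-1].copy()
    for k in range(0,100,10):
        cv2.putText(f,str(x+k),(k*4,8),0,.28,(255,255,0),1);cv2.line(f,(k*4,10),(k*4,14),(255,255,0),1)
    for k in range(10,75,10):
        cv2.putText(f,str(y+k),(0,k*4+3),0,.28,(255,255,0),1);cv2.line(f,(18,k*4),(22,k*4),(255,255,0),1)
    im.append(f)
cv2.imwrite("pics/c1.png",np.vstack([np.hstack(im[:2]),np.hstack(im[2:])]))
```

```text
(no output)
```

View pics/c1.png

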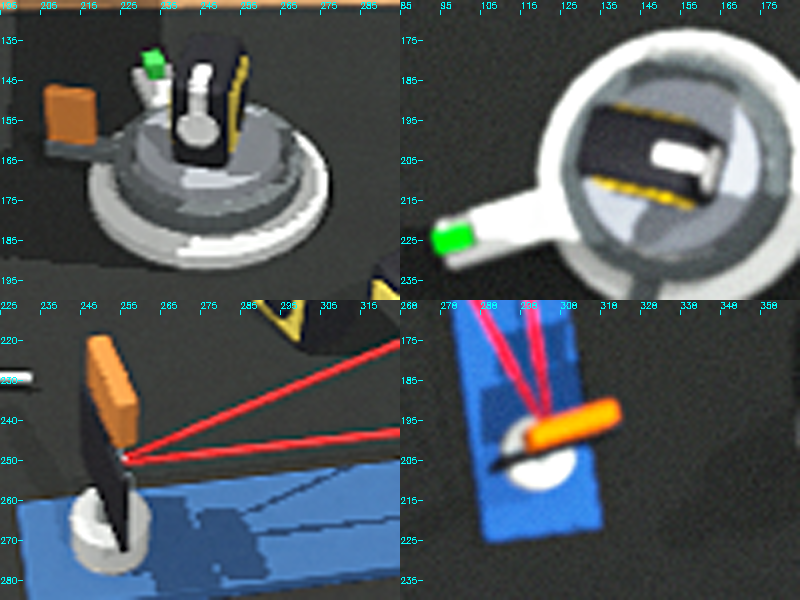

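The crop shows the dot at side (244.7,157), the mark's top at side (233,140) and top (98,224.5), the tab's top at side (213,147) and top (140,248.5), and the handle's top at side (253,227.5) and top (311,195). Next I'll triangulate and fit a model.

```bash
cat > h.py <<'E'
import numpy as np,json,cv2
from scipy.spatial.transform import Rotation as R
from scipy.optimize import least_squares
def cam(n):
    s=json.load(open(f"pics/{n}0.json"));return np.array(s["camera_matrix"]),np.array(s["origin"]),R.from_euler("xyz",s["attitude"],degrees=True).as_matrix()
C={n:cam(n) for n in("side","top")}
def proj(n,p):
    K,o,A=C[n];q=(np.atleast_2d(p)-o)@A@K.T;return q[:,:2]/q[:,2:]
def tri(a,b):
    r=least_squares(lambda p:np.r_[proj("side",p)[0]-a,proj("top",p)[0]-b],[.5,.1,.05]);return r.x,np.abs(r.fun).max()
def onz(n,uv,z):
    K,o,A=C[n];d=A@np.linalg.solve(K,[*uv,1]);return o+d*(z-o[2])/d[2]
E
python3 - <<'E'
from h import *
np.set_printoptions(precision=4,suppress=True)
S=dict(tabtop=((212.9,146.8),(140,248.5)),mark=((233.2,139.7),(98.3,224.5)),handletop=((253.2,227.8),(311,194.8)))
for k,(a,b) in S.items(): print(k,*tri(a,b))
# disc rim ellipse via colour edges is shadowed; use hand points of disc top rim (native)
f=lambda p:None
top=[(85+140/4,165+185/4),(85+185/4,165+98/4),(85+290/4,165+28/4),(85+400/4-.5,165+95/4)]
top+= [(300/1.5625,325/1.5625),(245/1.5625,269/1.5625),(245/1.5625,382/1.5625)]
P=np.array([onz("top",t,.014)[:2] for t in top]);
r=least_squares(lambda q:np.hypot(*(P-q).T)-.09,P.mean(0));print("nest top",r.x,r.fun)
side=[(195+88/4,125+185/4),(195+328/4,125+185/4),(195+205/4,125+262/4),(195+120/4,125+235/4),(195+300/4,125+235/4)]
P=np.array([onz("side",t,.014)[:2] for t in side]);
r=least_squares(lambda q:np.hypot(*(P-q).T)-.09,P.mean(0));print("nest side",r.x,r.fun)
print("dot side@.085",onz("side",(244.75,157),.085))
print("housing top corners (top view)",[onz("top",(85+(x-400)/4,165+y/4),.122)[:2] for x,y in((583,150),(592,103),(716,138),(700,203))])
# lens, mirror axis
print("lens",tri((545/1.5625,375/1.5625),(459/1.5625,178/1.5625)))
print("mirror point",tri((225+124/4,210+160/4),(268+142/4,165+115/4)))
print("pot",onz("side",(225+110/4,210+192/4),.04), onz("top",(268+140/4,165+150/4),.04))
for k,t in dict(driver_tip=(392,349),driver_end=(384,477)).items():print(k,onz("top",np.array(t)/1.5625,.01))
print("spare",onz("top",np.array((352,232))/1.5625,.06),"flask",onz("top",np.array((640,288))/1.5625,.19))
print("beam end",tri((596/1.5625,308/1.5625),(370/1.5625,111/1.5625)))
E
```

```text
tabtop [0.4321 0.2321 0.0858] 1.3930288555063157
mark [0.492  0.3516 0.0279] 0.5600453580034355
handletop [ 0.5365 -0.1547  0.1594] 0.3209152453572415
nest top [0.5297 0.2124] [ 0.0019 -0.0079  0.0041 -0.0046 -0.0007  0.0038  0.0004]
nest side [0.5354 0.21  ] [ 0.0006 -0.0004  0.0007 -0.0012  0.0002]
dot side@.085 [0.5277 0.1823 0.085 ]
housing top corners (top view) [array([0.5316, 0.2454]), array([0.5582, 0.2412]), array([0.5369, 0.1712]), array([0.5005, 0.1795])]
lens (array([ 0.7495, -0.1354,  0.0894]), np.float64(0.7851843288305531))
mirror point (array([ 0.5464, -0.1511,  0.0843]), np.float64(1.2537434182910943))
pot [ 0.5372 -0.1387  0.04  ] [ 0.534 -0.156  0.04 ]
driver_tip [ 0.487  -0.0256  0.01  ]
driver_end [ 0.2874 -0.0086  0.01  ]
spare [0.6707 0.035  0.06  ] flask [ 0.5496 -0.3596  0.19  ]
beam end (array([0.865 , 0.0028, 0.0869]), np.float64(0.6191038996273335))
```

Fitted nest centre ≈(0.533,0.2105): the tab is at 168.4° (radius 104 mm) and the mark at 106.6° (radius ~147 mm), so the collar is at ≈-1.08 rad, which matches the text. Moving above the tab.

Emit:
play_rows([
  [[28.4, 27.7, 6.6, 0, 0, -14.5, 1], [28.4, 27.7, 6.6, 0, 0, -14.5, 1], [28.4, 27.7, 6.6, 0, 0, -14.5, 1], [28.4, 27.7, 6.6, 0, 0, -14.5, 1], [28.4, 27.7, 6.6, 0, 0, -14.5, 1], [28.4, 27.7, 6.6, 0, 0, -14.5, 1], [28.4, 27.7, 6.6, 0, 0, -14.5, 1], [28.4, 27.7, 6.6, 0, 0, -14.5, 1], [28.4, 27.7, 6.6, 0, 0, -14.5, 1], [28.4, 27.7, 6.6, 0, 0, -14.5, 1], [28.4, 27.7, 6.6, 0, 0, -14.5, 1], [28.4, 27.7, 6.6, 0, 0, -14.5, 1], [28.4, 27.7, 6.6, 0, 0, -14.5, 1], [28.4, 27.7, 6.6, 0, 0, -14.5, 1], [28.4, 27.7, 6.6, 0, 0, -14.5, 1], [28.4, 27.7, 6.6, 0, 0, -14.5, 1]],
])

```text
clock: 1.43
tool_pos: [0.43, 0.2332, 0.1606]
orientation: [-180.0, -0.0, -11.5]
force: [-0.0, -0.2, -0.5]
opening: 0.0878
gripper_force: 0.0
```

Run:
```python
from plant import *
import cv2,numpy as np
im=[]
for n,x,y in(("side",165,95),("top",75,165)):
    f=snapshot(n)["frame"]
    im.append(cv2.resize(f[y:y+150,x:x+100],(400,600),interpolation=cv2.INTER_CUBIC)[:,:,::-1])
cv2.imwrite("pics/c2.png",np.hstack(im))
```

```text
(no output)
```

View pics/c2.png

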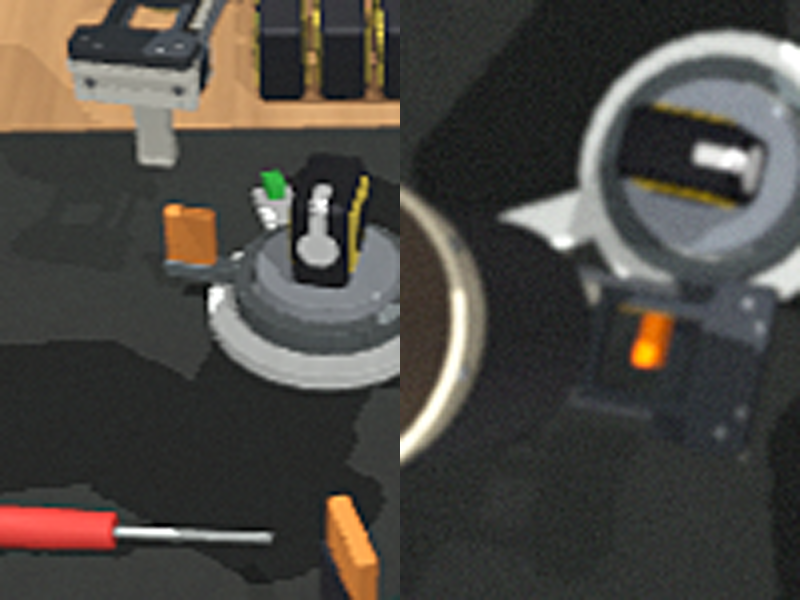

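The picture shows the gripper directly over the tab: in the top view, orange is visible through the gap at (650,340), and nothing is in the way. Descend and close.

Emit:
play_rows([
  [[0, 0, 4, 0, 0, 0, 1], [0, 0, 7.5, 0, 0, 0, 1], [0, 0, 9.5, 0, 0, 0, 1], [0, 0, 11.2, 0, 0, 0, 1], [0, 0, 11.7, 0, 0, 0, 1], [0, 0, 11.7, 0, 0, 0, 1], [0, 0, 11.7, 0, 0, 0, 0], [0, 0, 11.7, 0, 0, 0, 0], [0, 0, 11.7, 0, 0, 0, 0], [0, 0, 11.7, 0, 0, 0, 0], [0, 0, 11.7, 0, 0, 0, 0], [0, 0, 11.7, 0, 0, 0, 0], [0, 0, 11.7, 0, 0, 0, 0], [0, 0, 11.7, 0, 0, 0, 0]],
])

```text
clock: 2.7
tool_pos: [0.4302, 0.2323, 0.0437]
orientation: [-180.0, -0.0, -11.6]
force: [0.9, -0.0, -0.6]
opening: 0.0397
gripper_force: 0.0
```

Emit:
play_rows([
  [[0, 0, 0, 0, 0, 0, 0], [0, 0, 0, 0, 0, 0, 0], [0, 0, 0, 0, 0, 0, 0], [0, 0, 0, 0, 0, 0, 0], [0, 0, 0, 0, 0, 0, 0], [0, 0, 0, 0, 0, 0, 0], [0, 0, 0, 0, 0, 0, 0]],
])

```text
clock: 3.28
tool_pos: [0.4303, 0.2329, 0.0436]
orientation: [-180.0, -0.0, -11.6]
force: [-1.0, 5.1, -1.9]
opening: 0.0123
gripper_force: 29.8
```

Gripped (12.3 mm opening, 30 N). Turn the first 30° on the arc.

Emit:
play_rows([
  [[0.04, -0.92, 0, 0, 0, 5, 0], [0.16, -1.82, 0, 0, 0, 10, 0], [0.36, -2.72, 0, 0, 0, 15, 0], [0.63, -3.59, 0, 0, 0, 20, 0], [0.98, -4.44, 0, 0, 0, 25, 0], [1.41, -5.25, 0, 0, 0, 30, 0], [1.41, -5.25, 0, 0, 0, 30, 0], [1.41, -5.25, 0, 0, 0, 30, 0]],
])

```text
clock: 3.95
tool_pos: [0.454, 0.2846, 0.0437]
orientation: [-179.8, 0.2, -41.6]
force: [-14.4, 17.8, 0.6]
opening: 0.0122
gripper_force: 29.9
```

Emit:
play_rows([
  [[-0.12, -0.93, 0, 0, 0, 5, 0], [-0.04, -1.84, 0, 0, 0, 10, 0], [0.14, -2.75, 0, 0, 0, 15, 0], [0.4, -3.63, 0, 0, 0, 20, 0], [0.75, -4.48, 0, 0, 0, 25, 0], [1.17, -5.3, 0, 0, 0, 30, 0], [1.17, -5.3, 0, 0, 0, 30, 0], [1.17, -5.3, 0, 0, 0, 30, 0]],
])

```text
clock: 4.62
tool_pos: [0.4998, 0.3162, 0.0437]
orientation: [-179.8, 0.2, -71.6]
force: [-2.7, 13.6, -4.4]
opening: 0.0117
gripper_force: 29.9
```

Run:
```python
from plant import *
import cv2,numpy as np
im=[]
for n,x,y in(("side",165,80),("top",75,165)):
    f=snapshot(n)["frame"]
    im.append(cv2.resize(f[y:y+100,x:x+130],(780,600),interpolation=cv2.INTER_CUBIC)[:,:,::-1])
cv2.imwrite("pics/c3.png",cv2.resize(np.hstack(im),(800,308)))
```

```text
(no output)
```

View pics/c3.png

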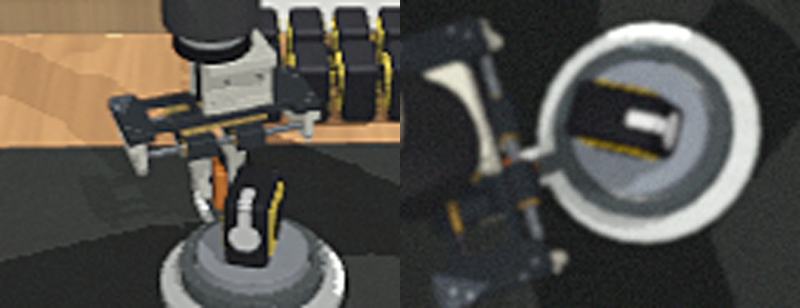

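The tab is gripped at 108.4° by the flush pads, and the mark is at ≈106.9°. Turn the last 1.5°, release, rise and check.

Emit:
play_rows([
  [[0, -0.28, 0, 0, 0, 1.5, 0], [0, -0.28, 0, 0, 0, 1.5, 0], [0, -0.28, 0, 0, 0, 1.5, 0], [0, -0.28, 0, 0, 0, 1.5, 0], [0, -0.28, 0, 0, 0, 1.5, 0.5], [0, -0.28, 0, 0, 0, 1.5, 0.5], [0, -0.28, 0, 0, 0, 1.5, 0.5], [0, -0.28, 0, 0, 0, 1.5, 0.5], [0, -0.28, 0, 0, 0, 1.5, 0.5], [0, -0.28, 0, 0, 0, 1.5, 0.5], [0, -0.28, -3, 0, 0, 1.5, 0.5], [0, -0.28, -7, 0, 0, 1.5, 0.5], [0, -0.28, -11, 0, 0, 1.5, 0.5], [0, -0.28, -15, 0, 0, 1.5, 0.7], [0, -0.28, -18.5, 0, 0, 1.5, 0.9], [-6, -0.28, -18.5, 0, 0, 1.5, 1], [-10, -0.28, -18.5, 0, 0, 1.5, 1], [-14, -0.28, -18.5, 0, 0, 1.5, 1], [-14, -0.28, -18.5, 0, 0, 1.5, 1], [-14, -0.28, -18.5, 0, 0, 1.5, 1]],
])

```text
clock: 6.38
tool_pos: [0.4556, 0.4495, 0.2279]
orientation: [180.0, -0.0, -72.9]
force: [0.0, 0.1, -0.3]
opening: 0.0841
gripper_force: 0.0
```

Run:
```python
from plant import *
import cv2,numpy as np
im=[]
for n,x,y in(("side",190,110),("top",85,150)):
    f=snapshot(n)["frame"];np.save(f"pics/{n}4.npy",f)
    f=cv2.resize(f[y:y+80,x:x+100],(400,320),interpolation=cv2.INTER_CUBIC)[:,:,::-1].copy()
    im.append(f)
cv2.imwrite("pics/c4.png",cv2.resize(np.hstack(im),(800,320)))
```

```text
(no output)
```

View pics/c4.png

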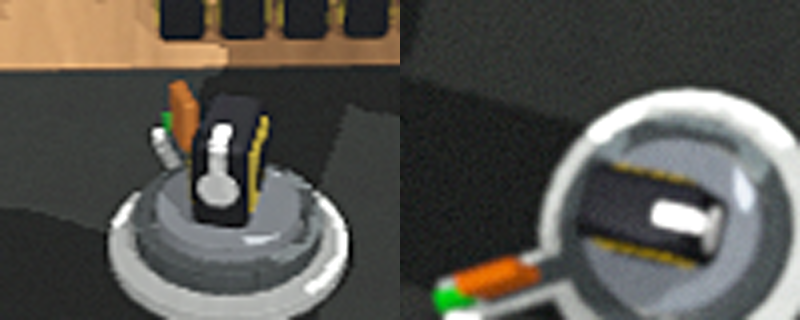

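Run:
```python
from h import *
import cv2
np.set_printoptions(precision=4,suppress=True)
c=np.array([.5346,.2115]);ang=lambda p:(np.degrees(np.arctan2(*(p[:2]-c)[::-1])).round(2),np.hypot(*(p[:2]-c)).round(4))
def cen(n,i,lo,hi):
    f=np.load(f"pics/{n}{i}.npy");h=cv2.cvtColor(f,cv2.COLOR_RGB2HSV);m=cv2.inRange(h,lo,hi)
    r=np.zeros_like(m);(x,y,w,q)=(190,110,100,80) if n=="side" else (85,150,100,110);r[y:y+q,x:x+w]=m[y:y+q,x:x+w]
    ys,xs=np.nonzero(r);return np.array([xs.mean(),ys.mean()]),len(xs),np.c_[xs,ys]
G=((45,120,80),(75,255,255));O=((5,150,70),(18,255,255))
def rect(n,i,col):
    u,k,p=cen(n,i,*col);return u,k,cv2.minAreaRect(p.astype(np.float32))
for n in("top","side"):
    u,k,r=rect(n,0,G);print(n,"mark",u,k,ang(onz(n,u,.029)))
for i in(0,4):
    u,k,r=rect("top",i,O);print("tab top-view",i,u,k,r)
    # long axis at height .07
    b=cv2.boxPoints(r);
    print([ang(onz("top",u,z)) for z in(.06,.07,.078)])
    u,k,r=rect("side",i,O);print("tab side",u,k,[ang(onz("side",u,z)) for z in(.055,.065)])
```

```text
top mark [ 97.3125 224.4375] 64 (np.float64(107.03), np.float64(0.1485))
side mark [233.0833 140.4444] 36 (np.float64(106.95), np.float64(0.1409))
tab top-view 0 [138.9231 248.432 ] 169 ((139.0, 248.5), (15.0, 12.0), 90.0)
[(np.float64(164.08), np.float64(0.1087)), (np.float64(165.51), np.float64(0.1081)), (np.float64(166.66), np.float64(0.1076))]
tab side [212.1486 153.1314] 175 [(np.float64(162.56), np.float64(0.108)), (np.float64(169.54), np.float64(0.1036))]
tab top-view 4 [108.6242 218.8054] 149 ((108.90000915527344, 218.70001220703125), (8.854377746582031, 20.23857879638672), 71.56504821777344)
[(np.float64(107.63), np.float64(0.1089)), (np.float64(108.68), np.float64(0.1058)), (np.float64(109.57), np.float64(0.1033))]
tab side [235.6    138.1667] 90 [(np.float64(106.55), np.float64(0.1141)), (np.float64(108.88), np.float64(0.1001))]
```

The collar is locked: mark at 107.0° and tab at ≈107–108.7°, well within 6.9°. Move above the handle at rest yaw, and refine the handle's place from the saved pictures.

Emit:
play_rows([
  [[60, 9.9, -1.2, 0, 0, 1.6, 1], [60, 9.9, -1.2, 0, 0, 1.6, 1], [60, 9.9, -1.2, 0, 0, 1.6, 1], [60, 9.9, -1.2, 0, 0, 1.6, 1], [60, 9.9, -1.2, 0, 0, 1.6, 1], [60, 9.9, -1.2, 0, 0, 1.6, 1], [60, 9.9, -1.2, 0, 0, 1.6, 1], [60, 9.9, -1.2, 0, 0, 1.6, 1], [60, 9.9, -1.2, 0, 0, 1.6, 1], [60, 9.9, -1.2, 0, 0, 1.6, 1], [60, 9.9, -1.2, 0, 0, 1.6, 1], [60, 9.9, -1.2, 0, 0, 1.6, 1], [60, 9.9, -1.2, 0, 0, 1.6, 1], [60, 9.9, -1.2, 0, 0, 1.6, 1], [60, 9.9, -1.2, 0, 0, 1.6, 1], [60, 9.9, -1.2, 0, 0, 1.6, 1], [60, 9.9, -1.2, 0, 0, 1.6, 1], [60, 9.9, -1.2, 0, 0, 1.6, 1], [60, 9.9, -1.2, 0, 0, 1.6, 1], [60, 9.9, -1.2, 0, 0, 1.6, 1]],
])

```text
clock: 8.15
tool_pos: [0.5364, -0.1556, 0.2408]
orientation: [-180.0, -0.0, -74.7]
force: [1.2, 0.1, -0.3]
opening: 0.0875
gripper_force: 0.0
```

Run:
```python
from h import *
np.set_printoptions(precision=4,suppress=True)
O=((5,150,70),(18,255,255));u={}
for n,(x,y,w,q) in dict(side=(235,210,35,50),top=(285,180,50,35)).items():
    m=cv2.inRange(cv2.cvtColor(np.load(f"pics/{n}0.npy"),cv2.COLOR_RGB2HSV),*O)[y:y+q,x:x+w]
    p=np.argwhere(m)[:,::-1]+[x,y];r=cv2.minAreaRect(p.astype(np.float32));u[n]=p.mean(0)
    print(n,u[n],len(p),r,[onz(n,u[n],z)[:2] for z in(.144,.15,.16)])
print(tri(u["side"],u["top"]))
# white dot in side picture
m=cv2.inRange(cv2.cvtColor(np.load("pics/side0.npy"),cv2.COLOR_RGB2HSV),(0,0,170),(180,60,255))[148:164,236:252];p=np.argwhere(m)[:,::-1]+[236,148]
q=p[p[:,1]>=152.5];print("dot px",q.mean(0),len(q),onz("side",q.mean(0),.085))
```

```text
side [252.572  232.4661] 236 ((252.6240692138672, 232.09121704101562), (28.45010757446289, 9.995984077453613), 70.01689147949219) [array([ 0.5359, -0.1535]), array([ 0.5357, -0.1588]), array([ 0.5353, -0.1677])]
top [311.1789 196.2   ] 95 ((310.7500305175781, 195.75003051757812), (8.22192096710205, 24.981992721557617), 71.56504821777344) [array([ 0.5348, -0.1579]), array([ 0.534 , -0.1567]), array([ 0.5326, -0.1549])]
(array([ 0.5351, -0.1571,  0.1479]), np.float64(0.362304909028893))
dot px [243.303  156.5455] 66 [0.5237 0.1845 0.085 ]
```

Handle at ≈(0.536,-0.156), height 0.148, which matches the TCP. Descend and pinch.

Emit:
play_rows([
  [[0, 0, 4, 0, 0, 0, 1], [0, 0, 8, 0, 0, 0, 1], [0, 0, 10.5, 0, 0, 0, 1], [0, 0, 11.4, 0, 0, 0, 1], [0, 0, 11.4, 0, 0, 0, 0], [0, 0, 11.4, 0, 0, 0, 0], [0, 0, 11.4, 0, 0, 0, 0], [0, 0, 11.4, 0, 0, 0, 0], [0, 0, 11.4, 0, 0, 0, 0], [0, 0, 11.4, 0, 0, 0, 0], [0, 0, 11.4, 0, 0, 0, 0], [0, 0, 11.4, 0, 0, 0, 0], [0, 0, 11.4, 0, 0, 0, 0], [0, 0, 11.4, 0, 0, 0, 0], [0, 0, 11.4, 0, 0, 0, 0], [0, 0, 11.4, 0, 0, 0, 0], [0, 0, 11.4, 0, 0, 0, 0], [0, 0, 11.4, 0, 0, 0, 0], [0, 0, 11.4, 0, 0, 0, 0], [0, 0, 11.4, 0, 0, 0, 0]],
])

```text
clock: 9.82
tool_pos: [0.5365, -0.1564, 0.1265]
orientation: [180.0, -0.0, -74.7]
force: [0.8, -1.7, -0.6]
opening: 0.0118
gripper_force: 44.8
```

Gripped, with little side force. Turn the mirror -32° about tool z, then look.

Emit:
play_rows([
  [[0, 0, 0, 0, 0, -5, 0], [0, 0, 0, 0, 0, -10, 0], [0, 0, 0, 0, 0, -15, 0], [0, 0, 0, 0, 0, -20, 0], [0, 0, 0, 0, 0, -25, 0], [0, 0, 0, 0, 0, -29, 0], [0, 0, 0, 0, 0, -32, 0], [0, 0, 0, 0, 0, -32, 0], [0, 0, 0, 0, 0, -32, 0], [0, 0, 0, 0, 0, -32, 0]],
])

```text
clock: 10.65
tool_pos: [0.5382, -0.1555, 0.1265]
orientation: [-179.9, -0.1, -42.7]
force: [6.2, 3.3, -3.9]
opening: 0.0118
gripper_force: 45.1
```

Run:
```python
from plant import *
import cv2,numpy as np
im=[]
for n,x,y in(("side",200,120),("top",130,130)):
    f=snapshot(n)["frame"];np.save(f"pics/{n}5.npy",f)
    w,h=(100,150) if n=="side" else (200,150)
    im.append(cv2.resize(f[y:y+h,x:x+w],None,fx=4 if n=="side" else 2,fy=4 if n=="side" else 2,interpolation=cv2.INTER_CUBIC)[:,:,::-1])
im[1]=cv2.copyMakeBorder(im[1],0,300,0,0,cv2.BORDER_CONSTANT)
cv2.imwrite("pics/c5.png",np.hstack(im))
```

```text
(no output)
```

View pics/c5.png

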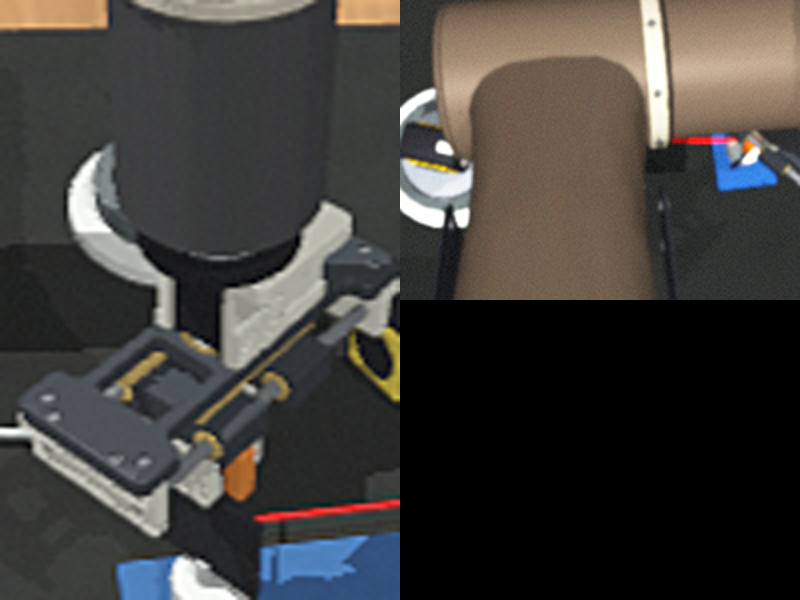

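The arm hides most of the beam; in the top view a segment is visible from native (266,200) to (297,201). In the earlier crop c1 the dot itself shows edge-on in the top view at native ≈(163,207.5). I'll fit the beam segment and triangulate the dot.

Run:
```python
from h import *
np.set_printoptions(precision=4,suppress=True)
def cols(name,x0,x1,y0,y1):
    f=np.load(f"pics/{name}.npy").astype(float);o=[]
    for x in range(x0,x1):
        c=f[y0:y1,x];w=np.clip(c[:,0]-1.5*np.maximum(c[:,1],c[:,2])-20,0,None)
        if w.sum()>25:o.append((x,(w*np.arange(y0,y1)).sum()/w.sum()))
    return np.array(o)
b=cols("top5",264,294,193,208);
W=np.array([onz("top",p,.085) for p in b]);l=cv2.fitLine(W[:,:2].astype(np.float32),cv2.DIST_HUBER,0,1e-4,1e-4).ravel();d=l[:2]*np.sign(l[1])
print(len(b),"y range",W[:,1].min(),W[:,1].max(),"dir deg",np.degrees(np.arctan2(d[1],d[0])),"x at -.1555,.18:",[l[2]+d[0]/d[1]*(y-l[3]) for y in(-.1555,.18)])
r=W[:,0]-(l[2]+d[0]/d[1]*(W[:,1]-l[3]));print("rms",r.std())
print("dot tri",tri((244.,156.8),(163,207.5)),"top@.085",onz("top",(163,207.5),.085))
# dot region in top0, bright pixels
f=np.load("pics/top0.npy")[196:216,145:168].min(2);print(f)
print(np.load("pics/side0.npy")[138:164,236:254].min(2))
```

```text
27 y range -0.1251912027522337 -0.06108403161169344 dir deg 89.73872 x at -.1555,.18: [np.float32(0.5358163), np.float32(0.53734624)]
rms 0.00019974185001548706
dot tri (array([0.5241, 0.1809, 0.0865]), np.float64(0.5220543833282534)) top@.085 [0.5232 0.1811 0.085 ]
[[ 51  48  45  42  46  42  43  44  38  41  38  42  46  52  77  94 117 131
  137 145 143 139 146]
 [ 47  54  52  52  49  43  52  47  48  42  41  42  39  41  47  57  74 107
  127 135 144 140 152]
 [ 47  47  51  46  46  48  50  45  44  46  49  54  49  37  39  34  36  66
   91 121 131 136 149]
 [ 53  50  45  51  70  79  76  57  53  47  49  47  47  45  41  33  20  30
   44  79 107 128 145]
 [ 56  49  54  85 149 193 179 147 121 106  86  69  59  50  32  32  26  30
   36  51  70  98 154]
 [ 59  53  73 155 249 255 255 255 248 229 203 167 131  97  68  36  24  55
   91  92  74  88 165]
 [ 61  54  88 211 255 255 255 255 255 255 255 255 248 209 151 100  74 102
  159 156 101  97 166]
 [ 53  57 110 242 255 255 255 255 255 255 255 255 255 255 245 208 156 162
  199 177 125 105 169]
 [ 61  58 118 241 255 255 255 255 255 255 255 255 255 255
[... 2358 characters left out ...]
 52  25  31  22  48  58]
 [195 145   2 108 175 182 178 186 178 177 185 196 184  14  26  15  46  55]
 [204 151   1 143 198 183 177 185 185 183 186 187 170  95  20  14  49  53]
 [121  86   6 149 201 188 185 184 185 183 185 189 183 131  18  16  46  54]
 [110  75  13  91 171 195 186 184 184 184 185 190 188 141  11  15  42  56]
 [111  78  17  29 122 185 194 188 187 186 188 196 178  70  20  13  47  53]
 [113 101  31  24  37 128 189 202 199 198 203 187 113  21  26  18  43  60]
 [114  94  37  30  21  43  81 102 117 138 122  68  36  25  27  15  39  90]
 [112  95  38  30  32  27  25  28  35  46  35  25  27  31  26  19  39 109]
 [112 100  54  27  32  32  32  30  32  26  28  33  35  32  33  20  81 130]]
```

The dot is at ≈(0.525,0.181,0.086) and the beam passes x=0.537 there, about 12 mm off. Add 1.1° of mirror turn, then re-measure.

Emit:
play_rows([
  [[0, 0, 0, 0, 0, -1.1, 0], [0, 0, 0, 0, 0, -1.1, 0], [0, 0, 0, 0, 0, -1.1, 0], [0, 0, 0, 0, 0, -1.1, 0], [0, 0, 0, 0, 0, -1.1, 0], [0, 0, 0, 0, 0, -1.1, 0]],
])

```text
clock: 11.25
tool_pos: [0.5383, -0.1554, 0.1265]
orientation: [-179.8, -0.1, -41.6]
force: [5.4, 3.7, -4.6]
opening: 0.012
gripper_force: 45.1
```

```bash
cat > beam.py <<'E'
from h import *
from plant import *
np.set_printoptions(precision=4,suppress=True)
s=snapshot("top");f=s["frame"].astype(float);np.save("pics/top6.npy",s["frame"]);np.save("pics/side6.npy",snapshot("side")["frame"])
b=[]
for x in range(264,294):
    c=f[193:208,x];w=np.clip(c[:,0]-1.5*np.maximum(c[:,1],c[:,2])-20,0,None)
    if w.sum()>25:b.append((x,(w*np.arange(193,208)).sum()/w.sum()))
W=np.array([onz("top",p,.085) for p in b]);k=np.polyfit(W[:,1],W[:,0],1)
dot=tri((244.1,157),(162.2,207))[0]
print(len(b),"dot",dot,"beam x at dot y",np.polyval(k,dot[1]),"dir",90-np.degrees(np.arctan(k[0])))
o=get_obs();print(o["tool_pos"],o["orientation"],o["force"],o["gripper_force"],o["qvel"])
E
python3 beam.py
python3 - <<'E'
import cv2,numpy as np
a=np.load("pics/side6.npy")[110:260,180:310][:,:,::-1];b=np.load("pics/top6.npy")[170:220,120:310][:,:,::-1]
cv2.imwrite("pics/c6.png",np.vstack([cv2.resize(b,(760,200),interpolation=2),cv2.copyMakeBorder(cv2.resize(a,(345,398),interpolation=2),0,0,0,415,0)]))
E
```

```text
30 dot [0.5251 0.1832 0.0842] beam x at dot y 0.5300122152537439 dir 90.78600258260909
[ 0.5383 -0.1554  0.1265] [-179.8498   -0.0849  -41.5929] [ 6.9218  3.7942 -5.2017] 45.07194668054581 [-0.0376  0.0113 -0.005   0.0585 -0.0299 -0.0515]
```

View pics/c6.png

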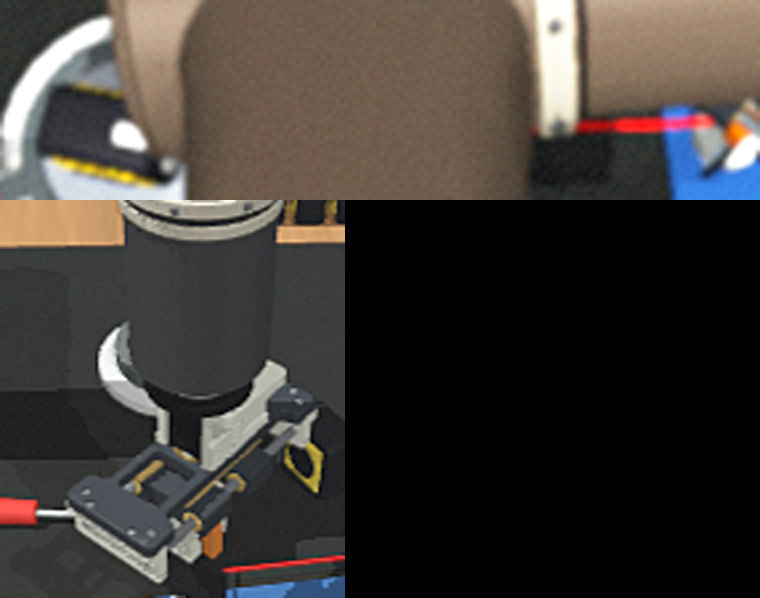

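Run:
```python
from h import *
from plant import snapshot
def fit(f,y0=193,y1=208,a=266,b_=292):
    f=f.astype(float);b=[]
    for x in range(a,b_):
        c=f[y0:y1,x];w=np.clip(c[:,0]-1.3*np.maximum(c[:,1],c[:,2])-15,0,None)
        if w.sum()>40:b.append((x,(w*np.arange(y0,y1)).sum()/w.sum()))
    b=np.array(b);W=np.array([onz("top",p,.085) for p in b]);k=np.polyfit(W[:,1],W[:,0],1);r=W[:,0]-np.polyval(k,W[:,1])
    return len(b),np.polyval(k,[-.1555,.182]).round(4),(r.std()*1e3).round(2),b[::4,1].round(2)
print(fit(np.load("pics/top5.npy")))
F=np.mean([snapshot("top")["frame"].astype(float) for _ in range(10)],0)
for a,b in((266,292),(268,286),(270,294)):print(fit(F,a=a,b_=b))
# incoming + rest beam check, top0: rest line direction, rows 75..190 native
f=np.load("pics/top0.npy").astype(float);P=[]
for y in range(80,180):
    xc=np.interp(y,[71,192],[237,302]);xs=np.arange(int(xc)-6,int(xc)+7);c=f[y,xs];w=np.clip(c[:,0]-1.5*np.maximum(c[:,1],c[:,2])-20,0,None)
    if w.sum()>40:P.append(onz("top",((w*xs).sum()/w.sum(),y),.085)[:2])
P=np.array(P);k=np.polyfit(P[:,0],P[:,1],1);print("rest beam deg",np.degrees(np.arctan(k[0])),"y at x=.536",np.polyval(k,.536))
P=[]
for y in range(122,180):
    xc=np.interp(y,[116,190],[294,302]);xs=np.arange(int(xc)-4,int(xc)+6);c=f[y,xs];w=np.clip(c[:,0]-1.5*np.maximum(c[:,1],c[:,2])+20,0,None)
    w=np.clip(c[:,0]-c[:,1]-40,0,None)
    if w.sum()>40:P.append(onz("top",((w*xs).sum()/w.sum(),y),.085)[:2])
P=np.array(P);k2=np.polyfit(P[:,0],P[:,1],1);print("in beam deg",np.degrees(np.arctan(k2[0])),np.polyval(k2,.536),len(P),"cross x",(k2[1]-k[1])/(k[0]-k2[0]))
```

```text
(26, array([0.5355, 0.5391]), np.float64(0.21), array([199.67, 199.84, 199.81, 199.78, 199.76, 199.68, 199.56]))
(26, array([0.5341, 0.5319]), np.float64(0.14), array([201.07, 201.  , 200.87, 200.75, 200.73, 200.55, 200.47]))
(18, array([0.5336, 0.5336]), np.float64(0.11), array([201.06, 200.94, 200.83, 200.77, 200.73]))
(24, array([0.5346, 0.5301]), np.float64(0.26), array([201.  , 200.87, 200.75, 200.73, 200.55, 200.47]))
rest beam deg 25.893967913843994 y at x=.536 -0.1542566328167485
in beam deg 5.760525638202603 -0.15423915693479812 58 cross x 0.5360454434191493
```

The estimates put the beam at x≈0.528–0.532 at the dot, against the dot's 0.525. Centre it with 0.4° more, hold, then hand in.

Emit:
play_rows([
  [[0, 0, 0, 0, 0, -0.4, 0], [0, 0, 0, 0, 0, -0.4, 0], [0, 0, 0, 0, 0, -0.4, 0], [0, 0, 0, 0, 0, -0.4, 0], [0, 0, 0, 0, 0, -0.4, 0], [0, 0, 0, 0, 0, -0.4, 0], [0, 0, 0, 0, 0, -0.4, 0], [0, 0, 0, 0, 0, -0.4, 0], [0, 0, 0, 0, 0, -0.4, 0], [0, 0, 0, 0, 0, -0.4, 0]],
])

```text
clock: 12.68
tool_pos: [0.5383, -0.1554, 0.1265]
orientation: [-179.8, -0.1, -41.2]
force: [6.0, 4.0, -4.4]
opening: 0.0121
gripper_force: 45.1
```

```bash
python3 beam.py
```

```text
30 dot [0.5251 0.1832 0.0842] beam x at dot y 0.5245201590665397 dir 91.76463746492531
[ 0.5382 -0.1554  0.1265] [-179.8515   -0.0826  -41.1992] [ 5.5132  4.4686 -4.2584] 45.073425471782684 [ 0.0532 -0.0007  0.035  -0.0459 -0.0437 -0.0051]
```

The beam passes within about 1 mm of the measured dot, held at 45 N and steady.

```bash
python3 -c "
from plant import *
print(close_job())"
```

```text
the job is handed in; nothing more can be done
None
```

The job is handed in but its verdict was not shown: the collar is locked in line with the green mark (within about 2°), and the mirror is still held by its handle at 45 N with the beam about 1–5 mm from the dot's centre by measurement, because the arm hid the beam where it meets the dot.

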